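# Switch the cordless work lamp off and draw its battery pack

### The arm

A 7-joint arm with a two-finger parallel gripper is mounted at the origin on the work surface. World frame = base frame: x ahead of the robot, y to its left, z up, the work surface at z = 0. Lengths are in m, angles in rad, forces in N, time in s.
With the tool pointing down it reaches from about 0.425 to 0.875 m from the base axis. Payload 4.7 kg.
Tool frame: the origin (TCP) lies on the centre line of the jaws, within the pads' length; the fingertips stand ahead of it and the grasp point (between the pads) lies 2 mm behind it (nose_length is the z of the fingertips in the tool frame, in m); z points along the fingers, y is the line along which they close (so a half turn about z gives the same grasp; the last joint's range is limited). The gripper opens to 87 mm and grips with 3 to 60 N. Pads are 19 mm wide; open, the fingers measure 117 mm over their backs; the gripper's body (75 mm by 190 mm) begins 51 mm behind the grasp point.
Start: joints at [1.171, 0.321, -0.07, 1.45, 0.023, 1.371, -0.057], TCP at [0.261, -0.595, 0.24] pointing down, gripper open.
Joint ranges: [-2.86, 2.86], [-0.3, 2.09], [-1.38, 1.24], [0.06, 2.45], [-1.56, 4.7], [0.09, 2.05], [-2.69, 2.69]. Speed limits (rad/s): [2.57, 2.57, 3.14, 3.14, 3.14, 3.14, 3.14].

### API

Orientations are given as a rotation vector (axis times angle).
In Python, from bench import * gives the robot as it stands.
- The arm moves only by the tool send_rows, never from a script. Its arguments are lists of equal length, an entry for each row: "xyz": the shift along the tool's x, y, z in mm, a list of three; "dr": the turn, a rotation vector about the tool's x, y, z in rad, a list of three. A call has exactly 10 rows; each row is the pose to reach, as a shift and turn from the pose commanded when the call began, along the tool's axes at that moment; what a row does not reach only later rows make up. A row lasts 1/12 s, in which the tool goes at most 41.7 mm and 7.16 degrees, less where a joint would pass 70% of its speed; a pose out of reach is approached as far as the arm can. A call with a gripper value outside its range is refused whole. "jaw" is the finger opening in mm, from 0 to 87, set as the call begins (left out, the last holds). The fingers move at their own pace and stop on an object; "grip_force" is the grip in N (left out, the last holds). Time passes only in rows, so rows that repeat a pose let the fingers close, or fill a call up. It gives the time, the measured TCP pose, the force, the opening and the grip force at its end, in the units of the state.
- get_state(): the state, without advancing time (a new reading comes with each control period).
- get_image(name): name is "scene" or "top" or "wrist"; returns the picture (384x512x3 uint8, red, green, blue); there is no depth.
- calibration(name): a dict with "vfov" (degrees; the focal length in pixels is half the picture's height over the tangent of half this angle, whatever the lens; pixels are square), "cx", "cy" (the principal point, pixels), "k1" (the pictures are not rectified: a ray, as slopes to the right and down, at radius r is drawn at 1 + k1 r^2 times it, then the intrinsics apply), "rvec" (rotation vector, rad) and "tvec" (3), from world to camera coordinates, as OpenCV has them; the wrist camera has in their place "hand_eye" (4x4, takes a point from camera to tool coordinates, whose origin is the TCP and whose axes are the flange's). Camera axes: x right, y down, z forward; pixel columns grow to the right and rows downward; lengths in m; the calibration is good to about 2 mm. A picture is of the moment at which its call begins: read the wrist's pose just before it. calibration takes no time and is no camera call.
- close_job(): hands the job in; it is judged then, once.
The state is a dict: "time": time; "joint_positions": joint angles; "qd": joint speeds; "joint_torque": joint torques, N m; "position": TCP position; "tool_rot": TCP orientation; "ft_force": force on the tool from outside, world axes, zero at the start; "torque": the same for the moment, N m; "grip_width": opening from 0.0 (shut) to 1.0 (fully open); "grip_force": force on a finger pad.
Only numpy, scipy, OpenCV 4.12 (cv2) and the standard library are available. Lean on these libraries where they do the work, as an engineer would, in place of code of your own. Each camera call takes 0.05 s, during which the arm holds its last target. There are 200 camera calls.

### The job

The battery pack in the work lamp is due for charging. First slide the lamp's dimmer all the way to its off stop (the end nearer the battery pack) so the pack is not pulled under load; then squeeze the pack's two side catches together, lift the pack straight up out of its well and finish still holding it there by the catches, upright and still over the lamp, the end of its stem a good 5 cm above the lamp's deck. Leave the other things lying around as they are.

Things in the scene. Friction and masses are not known exactly. Their poses are not given: they have to be found in the camera images.
- lamp: cordless work lamp screwed to the bench (fixed). Grey housing 150 x 280 x 60 mm (x, y, z), deck 60 mm above the bench. A floodlight head (155 mm wide, top 183 mm above the bench) stands at the +y end, from y = +85 mm on; the battery well is toward the -y end, the dimmer slide between. Origin: centre of the underside; x across, y along from battery to head, z up
- well (a point): middle of the mouth of the battery well in the lamp's deck: 75 mm from the lamp's centre toward -y, 60 mm above the bench; mouth 42 mm (lamp x) by 37 mm (lamp y); axes as the lamp
- dimmer (a joint): dimmer slide on the lamp's deck, m: 0 = off, at the end stop nearer the battery pack; 0.036 = full bright, the stop nearer the lamp head. Grows along the lamp's +y. Stays where left; about 1.5 N to move
- dimmer_top (a point): middle of the top of the dimmer's grip, a black upright cap 14 mm (lamp x) by 24 mm (lamp y), its top 18.5 mm above the deck; it runs along the middle of the lamp (lamp x = 0), at lamp y = the joint value; axes as the lamp
- pack: black stem battery pack, about 0.4 kg, latched in the lamp's well. Block 48 (x) by 76 (y) by 58 mm high standing on the deck; its stem reaches 34 mm down into the well (1.3 mm play). A grey spring catch button on each of its +x and -x sides. Origin: centre of the block's underside (level with the deck when seated); axes along the lamp's. A like pack sits in the charger at the side: leave that
- pack_grip (a point): centre of the pack at the height of the catch buttons' middles, 34 mm above the pack's origin. Buttons on the +x and -x sides, each 30 mm wide (y) by 22 mm high; 64 mm over both when relaxed, 51 mm when both are fully in; axes as the pack
- pack_foot (a point): middle of the end of the pack's stem, 34 mm below the pack's origin; axes as the pack
- catch_a (a joint): catch on the pack's +x side, m: 0 = sprung out, 0.0065 = fully in; 2.4 N to start, 7.6 N fully in. Its hook holds the pack under the well's edge: the pack comes free only with both catches in by more than 4.5 mm, pulling alone does not release it; lifted by over 34 mm it is clear of the well
- catch_b (a joint): catch on the pack's -x side, m: as catch_a
- sleeve: loose brass pipe sleeve, 28 mm across, 26 mm high, standing on the lamp's deck near the lamp head; leave alone. Origin: centre of its underside
- valve: loose brass ball valve with lever, 62 mm long, 59 mm high, on the bench beside the lamp; leave alone. Origin: centre of its underside
- screwdriver: loose screwdriver 200 mm long on the bench beside the lamp; leave alone. Origin: under its middle
- elbow: loose copper pipe elbow, about 55 mm, on the bench beside the lamp; leave alone. Origin: under its corner
- tape: loose tape measure 70 x 74 x 38 mm on the bench beside the lamp; leave alone. Origin: centre of its underside
- wrench: loose steel wrench 200 mm long on the bench, on the robot's right; leave alone. Origin: under its middle
- can: loose can 66 mm across, 190 mm high, on the bench, on the robot's left; leave alone. Origin: centre of its underside

How it is judged:
On the way:
1. the dimmer is slid to its off stop while the pack is still seated in the lamp (value of joint dimmer below 0.002 m and z of pack in the frame of lamp below 0.066 m), for 0.2 s.
At the end, for the whole second after the job is handed in: Dimmer off (within 3 mm); the fingers hold the pack with both catches in by 4 mm or more, upright within 17 degrees, at rest (under 3 cm/s), within 8 cm horizontally of the well, the stem's end 45 mm or more above the deck, nothing else carrying it (value of joint dimmer below 0.003 m and height (world z) of pack_foot above 0.105 m and horizontal distance between pack and well below 0.08 m and angle between pack's own z axis and vertical below 0.3 rad and value of joint each of catch_a, catch_b above 0.004 m and contact force between the fingers and pack above 3 N and contact force between pack and lamp below 0.1 N and linear speed of pack below 0.03 m/s and angular speed of pack below 0.3 rad/s); the arm keeps its last pose, push and grip.
It fails at once if a thing lying around is shoved or knocked over (moved more than 25 mm) (distance of any of sleeve, valve, screwdriver, elbow, tape, wrench, can from where it was at the start of the episode above 0.025 m).
It also fails if it takes over 48 s, if anything falls off the work surface, if the arm or the gripper's body presses on something with over 40 N, if the wrist force passes 120 N, or if a joint passes its speed limit or range.

## Working session

There is one attempt and no reset: what is moved stays moved. The work goes in short steps, Python scripts to look and compute and a tool call to move; the robot and the scene stay as the last step left them, time stands still between calls to the robot, and variables do not carry over. Pictures are saved under pics/ and viewed, at most 10 in all, crops included, and the job is handed in when it is done.

Besides the shell and the picture viewer there is one more tool, called after "Emit:" as a command line: name --argument value ..., lists and objects as JSON in quotes. send_rows: Moves the arm, as the interface text tells. Its arguments: {"type":"object","properties":{"xyz":{"type":"array"},"dr":{"type":"array"},"jaw":{"type":"number"},"grip_force":{"type":"number"}},"required":["xyz","dr"]}

```bash
mkdir -p pics; ls; python3 - <<'E'
from bench import *
import cv2
s=get_state(); print({k:s[k] for k in('time','position','tool_rot','grip_width','joint_positions')})
for n in('scene','top','wrist'):
    print(n,calibration(n)); cv2.imwrite(f'pics/{n}0.png',get_image(n)[:,:,::-1])
E
```

```text
pics
{'time': 0.0, 'position': array([ 0.26110773, -0.59468799,  0.23848117]), 'tool_rot': array([-3.07282983e+00, -6.45014615e-01,  7.91002273e-04]), 'grip_width': 0.9977052378011432, 'joint_positions': array([ 1.17109001,  0.32179192, -0.07009336,  1.45167613,  0.02262978,
        1.3707763 , -0.05694098])}
scene {'vfov': 43.74032615466736, 'cx': 257.9049862019945, 'cy': 189.97929968701658, 'k1': 0.0150886823077343, 'rvec': array([ 2.15750289,  0.77985141, -0.35313782]), 'tvec': array([-0.46135912, -0.14507456,  1.91901711])}
top {'vfov': 54.26716037178524, 'cx': 250.61578938867748, 'cy': 192.14773194321953, 'k1': 0.025077030704575377, 'rvec': array([ 2.16438311, -2.12361562,  0.15988293]), 'tvec': array([0.01040108, 0.55480272, 1.21168735])}
wrist {'vfov': 68.52512453153811, 'cx': 256.0133504178797, 'cy': 196.63456574874164, 'k1': -0.030999381369700412, 'hand_eye': array([[ 1.65902906e-03, -9.69413610e-01, -2.45427180e-01,
         6.60652590e-02],
       [ 9.99997685e-01,  1.27195389e-03,  1.73565050e-03,
         5.73986004e-04],
       [-1.37039116e-03, -2.45429491e-01,  9.69413476e-01,
        -1.45148681e-01],
       [ 0.00000000e+00,  0.00000000e+00,  0.00000000e+00,
         1.00000000e+00]])}
```

View pics/top0.png

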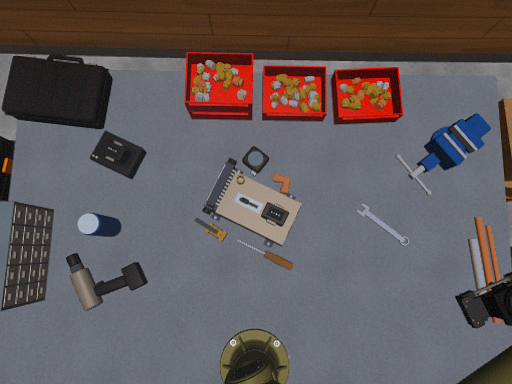

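View pics/scene0.png

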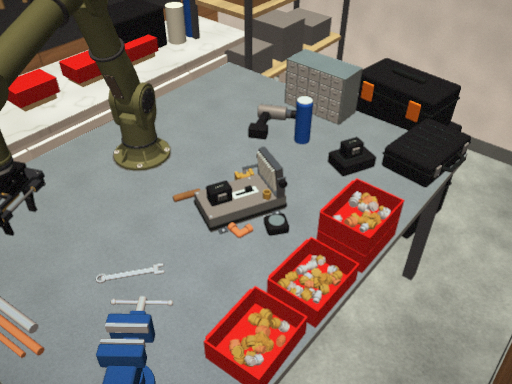

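The top view shows the lamp around (252,207): head at its left end, pack near (275,214), dimmer plate near (248,203), sleeve at (240,181). The screwdriver and valve sit below it, the elbow and tape above. I'll enlarge that part and get world coordinates.

```bash
cat > h.py <<'E'
import numpy as np, cv2
from scipy.spatial.transform import Rotation as R
from bench import *
def ray(n,px,s=None):
    c=calibration(n); f=192/np.tan(np.radians(c['vfov']/2))
    K=np.array([[f,0,c['cx']],[0,f,c['cy']],[0,0,1]])
    u=cv2.undistortPoints(np.array([[px]],float),K,np.array([c['k1'],0,0,0.]))[0,0]
    d=np.array([u[0],u[1],1])
    if n=='wrist':
        H=c['hand_eye']; Rt=R.from_rotvec(s['tool_rot']).as_matrix()
        return s['position']+Rt@H[:3,3], Rt@H[:3,:3]@d
    Rc=R.from_rotvec(c['rvec']).as_matrix()
    return -Rc.T@c['tvec'], Rc.T@d
def on(n,px,z,s=None):
    o,d=ray(n,px,s); return o+d*(z-o[2])/d[2]
E
python3 - <<'E'
from h import *
im=cv2.imread('pics/top0.png')
c=im[140:280,180:320]; cv2.imwrite('pics/topc.png',cv2.resize(c,(700,700),interpolation=cv2.INTER_CUBIC)[:600])
b,g,r=[im[...,i].astype(int) for i in range(3)]
m=((r-b>15)&(r>130)&(r-b<60)).astype(np.uint8); m[:140]=0;m[280:]=0;m[:,:180]=0;m[:,320:]=0
k,l,st,ce=cv2.connectedComponentsWithStats(m); i=1+np.argmax(st[1:,4]); print(st[i])
cs,_=cv2.findContours((l==i).astype(np.uint8),0,2); q=cv2.boxPoints(cv2.minAreaRect(cs[0]))
for p in q: print(p,on('top',p,0.06).round(4))
for p in [(275,214),]: print(on('top',p,.118))
E
```

```text
[ 216  172   86   73 2496]
[215.11049 211.8214 ] [0.4845 0.1357 0.06  ]
[235.0284  171.03712] [0.6216 0.074  0.06  ]
[301.78168 203.63756] [ 0.5168 -0.1475  0.06  ]
[281.86377 244.42183] [ 0.3832 -0.0831  0.06  ]
[ 0.47575231 -0.05628249  0.118     ]
```

View pics/topc.png

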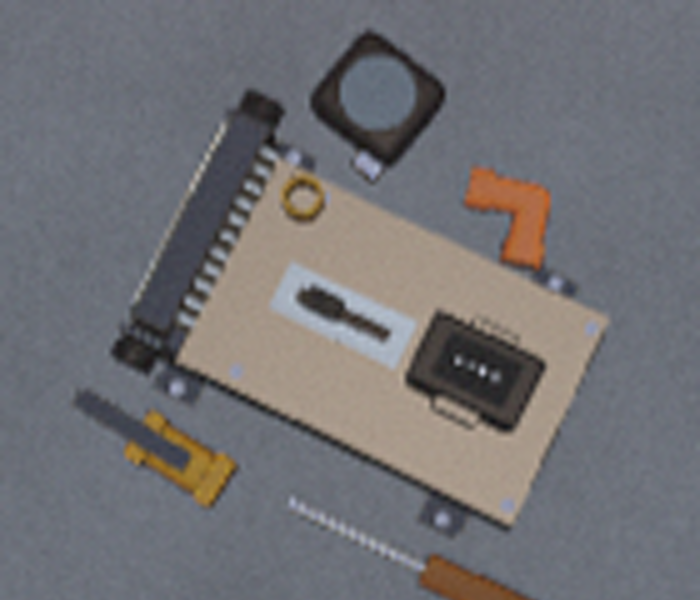

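The crop shows the dimmer cap at the head end of its slot, at (320,300), which is about full bright. The buttons are on the long sides of the pack, at (495,328) and (455,410). The lamp centre comes out at about (0.509,0.012) with +y at about 65°, and the predicted well position matches the pack as measured to within 2 mm. Next I work out the approach.

```bash
cat >> h.py <<'E'
def goto(p,yaw_deg,s=None):
    "shift (mm) and turn to put TCP at p, tool down, tool x at world yaw"
    s=s or get_state(); A=R.from_rotvec(s['tool_rot']); y=np.radians(yaw_deg)
    c,si=np.cos(y),np.sin(y); B=R.from_matrix(np.array([[c,si,0],[si,-c,0],[0,0,-1.]]))
    return (A.inv().apply(np.array(p)-s['position'])*1000).round(1),(A.inv()*B).as_rotvec().round(3)
E
python3 - <<'E'
from h import *
import bench
print([x for x in dir(bench) if x[0]!='_'], getattr(bench,'nose_length',None), get_state().keys())
for n in('scene','top','wrist'): print(list(calibration(n)))
print(goto((0.5,0.0,0.29),64.9))
E
```

```text
['MotionError', 'calibration', 'close_job', 'get_image', 'get_state', 'nose_length'] 0.017 dict_keys(['time', 'joint_positions', 'qd', 'joint_torque', 'position', 'tool_rot', 'ft_force', 'torque', 'grip_force', 'grip_width'])
['vfov', 'cx', 'cy', 'k1', 'rvec', 'tvec']
['vfov', 'cx', 'cy', 'k1', 'rvec', 'tvec']
['vfov', 'cx', 'cy', 'k1', 'hand_eye']
(array([ 457.9, -448.7,  -50.7]), array([-0.001, -0.   , -0.719]))
```

Emit:
send_rows --xyz '[[20, -20, -20], [46, -45, -40], [72, -70, -50], [98, -96, -50], [124, -122, -50], [150, -147, -50], [176, -173, -50], [202, -198, -50], [228, -224, -50], [254, -249, -50]]' --dr '[[0, 0, 0], [0, 0, -0.05], [0, 0, -0.1], [0, 0, -0.15], [0, 0, -0.2], [0, 0, -0.25], [0, 0, -0.3], [0, 0, -0.35], [0, 0, -0.4], [0, 0, -0.45]]' --jaw 87

```text
time: 0.98
position: [0.3939, -0.2631, 0.2895]
tool_rot: [2.851, 1.318, -0.001]
ft_force: [1.5, 0.0, 0.6]
grip_width: 1.003
grip_force: 0.0
```

```bash
python3 -c "
from h import *
print(goto((0.5,0.0,0.29),64.9),get_state()['position'])"
```

```text
(array([269.2, -89.6,  -0.7]), array([-0.   ,  0.   , -0.267])) [ 0.39391882 -0.26311164  0.28945235]
```

Emit:
send_rows --xyz '[[30, -10, 0], [60, -20, 0], [90, -30, 0], [120, -40, 0], [150, -50, 0], [180, -60, 0], [210, -70, 0], [240, -80, 0], [260, -87, 0], [269, -90, 0]]' --dr '[[0, 0, -0.05], [0, 0, -0.1], [0, 0, -0.15], [0, 0, -0.2], [0, 0, -0.24], [0, 0, -0.267], [0, 0, -0.267], [0, 0, -0.267], [0, 0, -0.267], [0, 0, -0.267]]'

```text
time: 1.82
position: [0.5005, 0.0019, 0.2895]
tool_rot: [-2.647, -1.69, -0.001]
ft_force: [-0.3, 0.0, 0.3]
grip_width: 1.001
grip_force: 0.0
```

```bash
python3 - <<'E'
from h import *
get_image('wrist')
s=get_state(); cv2.imwrite('pics/w1.png',get_image('wrist')[:,:,::-1])
np.save('s1.npy',np.r_[s['position'],s['tool_rot']]); print(s['position'],s['tool_rot'],s['joint_positions'],s['qd'].round(3))
E
```

```text
[0.50064797 0.00194405 0.28943925] [-2.64700295e+00 -1.68992192e+00 -1.62097327e-03] [ 0.61346483  0.0058875  -0.66554751  1.71507708  0.00216135  1.42154807
 -0.48679603] [ 0.029 -0.019  0.052  0.021  0.005  0.013  0.067]
```

View pics/w1.png

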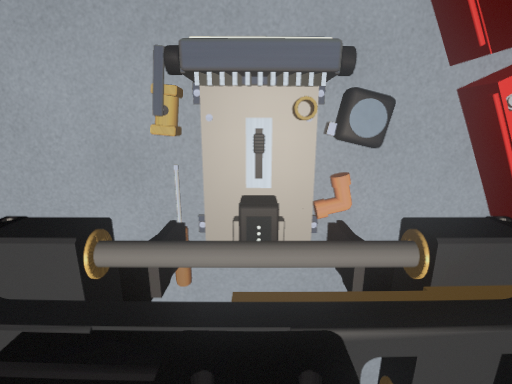

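The wrist view shows the lamp square to the tool. The dimmer cap is at about (259,143), spanning rows 133–153. The deck edges are at columns 201/317 on row 100 and 205/313 on row 220, and the pack top is at about (259,215).

```bash
python3 - <<'E'
from h import *
a=np.load('s1.npy'); s=dict(position=a[:3],tool_rot=a[3:])
im=cv2.imread('pics/w1.png'); g=im[...,0].astype(int)+im[...,1]+im[...,2]
# plate columns and slot
sub=im[:,:,:].astype(int); beige=(sub[...,2]-sub[...,0]>15)&(sub[...,2]>120)
C=[]
for r in (110,130,150,170,190):
    x=np.where(beige[r,190:330])[0]+190
    L,Rr=on('wrist',(x.min(),r),.06,s),on('wrist',(x.max()+1,r),.06,s)
    C.append((L+Rr)/2); print(r,x.min(),x.max(),np.linalg.norm(L-Rr).round(4),C[-1].round(4))
C=np.array(C); d=C[0]-C[-1]; print('axis deg',np.degrees(np.arctan2(d[1],d[0])))
m=(g[128:160,250:268]<150)
for r in range(128,186,3): print(r,np.where(g[r,246:272]<170)[0]+246)
for p in [(259,133),(259,143),(259,153)]: print('cap',on('wrist',p,.0785,s).round(4))
for p in [(240,197),(278,197)]: print('pack +y top edge',on('wrist',p,.118,s).round(4))
E
```

```text
110 201 317 0.1495 [0.5408 0.0772 0.06  ]
130 202 315 0.1479 [0.5298 0.0548 0.06  ]
150 203 314 0.1477 [0.5191 0.0314 0.06  ]
170 204 313 0.1475 [0.508  0.0072 0.06  ]
190 204 312 0.1487 [ 0.4959 -0.0175  0.06  ]
axis deg 64.62387786919332
128 []
131 []
134 []
137 []
140 []
143 []
146 []
149 []
152 []
155 []
158 []
161 []
164 []
167 []
170 []
173 []
176 []
179 []
182 []
185 []
cap [0.5282 0.0517 0.0785]
cap [0.5231 0.0407 0.0785]
cap [0.5179 0.0294 0.0785]
pack +y top edge [ 0.4779 -0.0039  0.118 ]
pack +y top edge [ 0.5179 -0.0223  0.118 ]
```

```bash
python3 -c "
from h import *
print(goto((0.523,0.041,0.083),64.7))"
```

```text
(array([ 47.4,   3.3, 206.3]), array([-0.001,  0.   ,  0.005]))
```

Emit:
send_rows --xyz '[[15, 1, 10], [30, 2, 25], [45, 3, 45], [47, 3, 70], [47, 3, 95], [47, 3, 120], [47, 3, 140], [47, 3, 155], [47, 3, 165], [47, 3, 170]]' --dr '[[0, 0, 0], [0, 0, 0], [0, 0, 0.005], [0, 0, 0.005], [0, 0, 0.005], [0, 0, 0.005], [0, 0, 0.005], [0, 0, 0.005], [0, 0, 0.005], [0, 0, 0.005]]' --jaw 40

```text
time: 2.75
position: [0.5218, 0.0369, 0.1179]
tool_rot: [-2.659, -1.673, 0.004]
ft_force: [-0.4, 0.3, -0.0]
grip_width: 0.467
grip_force: 0.0
```

```bash
python3 - <<'E'
from h import *
s=get_state(); print(goto((0.523,0.041,0.083),64.7,s),s['ft_force'],s['position'])
cv2.imwrite('pics/w2.png',get_image('wrist')[:,:,::-1])
E
```

```text
(array([ 4.3, -0.6, 34.9]), array([-0.002,  0.002, -0.006])) [-0.43671482  0.34244554 -0.00540708] [0.52177297 0.03691048 0.11788417]
```

View pics/w2.png

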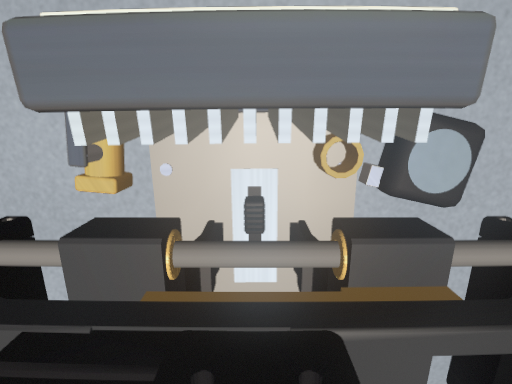

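The cap (254,214) is centred between the fingers, and the sleeve at (341,157) is clear. I'll check the cap's position from here.

```bash
python3 - <<'E'
from h import *
s=get_state()
for p in [(254,196),(254,214),(254,233)]: print(on('wrist',p,.0785,s).round(4))
print(s['position'],goto((0.523,0.041,0.083),64.7,s))
E
```

```text
[0.5291 0.0553 0.0785]
[0.5236 0.0438 0.0785]
[0.5176 0.0313 0.0785]
[0.52183123 0.0373885  0.11788967] (array([ 3.8, -0.4, 34.9]), array([-0.002,  0.002, -0.005]))
```

Emit:
send_rows --xyz '[[1, 0, 8], [1, 0, 16], [1, 0, 24], [1, 0, 30], [1, 0, 34], [1, 0, 35], [1, 0, 35], [1, 0, 35], [1, 0, 35], [1, 0, 35]]' --dr '[[0, 0, 0], [0, 0, 0], [0, 0, 0], [0, 0, 0], [0, 0, 0], [0, 0, 0], [0, 0, 0], [0, 0, 0], [0, 0, 0], [0, 0, 0]]'

```text
time: 3.63
position: [0.5235, 0.0401, 0.0849]
tool_rot: [2.656, 1.676, 0.001]
ft_force: [-0.1, -0.6, -1.0]
grip_width: 0.459
grip_force: 0.0
```

Emit:
send_rows --xyz '[[0, 0, 0], [0, 0, 0], [0, 0, 0], [0, 0, 0], [0, 0, 0], [0, 0, 0], [0, 0, 0], [0, 0, 0], [0, 0, 0], [0, 0, 0]]' --dr '[[0, 0, 0], [0, 0, 0], [0, 0, 0], [0, 0, 0], [0, 0, 0], [0, 0, 0], [0, 0, 0], [0, 0, 0], [0, 0, 0], [0, 0, 0]]' --jaw 5 --grip_force 8

```text
time: 4.47
position: [0.5222, 0.0406, 0.0844]
tool_rot: [-2.655, -1.677, 0.003]
ft_force: [-5.1, 2.1, 5.4]
grip_width: 0.16
grip_force: 8.0
```

Emit:
send_rows --xyz '[[-5, 0, 0], [-10, 0, 0], [-15, 0, 0], [-20, 0, 0], [-25, 0, 0], [-30, 0, 0], [-34, 0, 0], [-38, 0, 0], [-41, 0, 0], [-43, 0, 0]]' --dr '[[0, 0, 0], [0, 0, 0], [0, 0, 0], [0, 0, 0], [0, 0, 0], [0, 0, 0], [0, 0, 0], [0, 0, 0], [0, 0, 0], [0, 0, 0]]'

```text
time: 5.3
position: [0.5062, 0.0066, 0.0848]
tool_rot: [-2.651, -1.678, -0.012]
ft_force: [1.7, 13.7, -1.5]
grip_width: 0.156
grip_force: 8.0
```

About 37 mm of travel, then the force rose sharply, so it is at the stop. Release and rise.

Emit:
send_rows --xyz '[[0, 0, 0], [0, 0, 0], [0, 0, 0], [3, 0, 0], [5, 0, 0], [5, 0, 0], [5, 0, 0], [5, 0, 0], [5, 0, 0], [5, 0, 0]]' --dr '[[0, 0, 0], [0, 0, 0], [0, 0, 0], [0, 0, 0], [0, 0, 0], [0, 0, 0], [0, 0, 0], [0, 0, 0], [0, 0, 0], [0, 0, 0]]' --jaw 40

```text
time: 6.13
position: [0.5069, 0.0057, 0.0845]
tool_rot: [2.657, 1.676, -0.0]
ft_force: [1.1, -0.9, -0.2]
grip_width: 0.463
grip_force: 0.0
```

Emit:
send_rows --xyz '[[0, 0, -15], [0, 0, -35], [0, 0, -60], [0, 0, -85], [0, 0, -110], [-15, 0, -125], [-30, 0, -130], [-45, 0, -130], [-55, 0, -130], [-60, 0, -130]]' --dr '[[0, 0, 0], [0, 0, 0], [0, 0, 0], [0, 0, 0], [0, 0, 0], [0, 0, 0], [0, 0, 0], [0, 0, 0], [0, 0, 0], [0, 0, 0]]' --jaw 87

```text
time: 6.97
position: [0.4804, -0.0499, 0.2144]
tool_rot: [2.658, 1.673, -0.001]
ft_force: [-0.2, 0.2, -0.2]
grip_width: 0.985
grip_force: 0.0
```

```bash
python3 - <<'E'
from h import *
get_image('wrist');get_image('wrist')
s=get_state(); cv2.imwrite('pics/w3.png',get_image('wrist')[:,:,::-1])
np.save('s3.npy',np.r_[s['position'],s['tool_rot']]); print(s['time'],s['position'],s['tool_rot'],s['joint_positions'])
E
```

```text
7.0667 [ 0.48061972 -0.04905196  0.21416546] [-2.65801369e+00 -1.67420998e+00  9.63325483e-04] [ 0.68796271  0.00466453 -0.6368311   1.86659701  0.00305557  1.27189374
 -0.39637007]
```

View pics/w3.png

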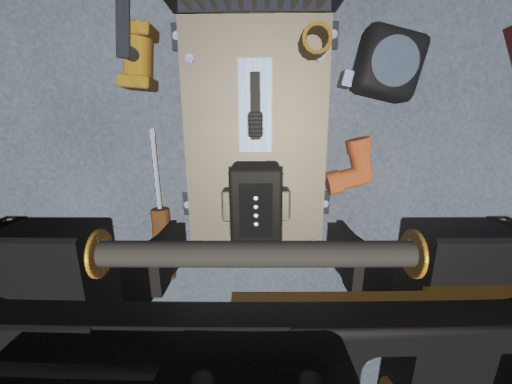

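The cap is now at the pack end of its slot, at (255,125). The pack's buttons are at (226,205) and (286,205), rows 189–222, and the +y top edge of the pack is at row 163 (chamfered).

```bash
python3 - <<'E'
from h import *
a=np.load('s3.npy'); s=dict(position=a[:3],tool_rot=a[3:])
c1=on('wrist',(255.5,125),.0785,s); print('cap',c1, 'travel',np.linalg.norm(c1[:2]-[.5236,.0438]))
L,Rr=on('wrist',(222,205),.105,s),on('wrist',(290,205),.105,s); print(L,Rr,np.linalg.norm(L-Rr),(L+Rr)/2)
for r in(189,222): print(on('wrist',(226,r),.105,s))
d=np.array([np.cos(np.radians(64.7)),np.sin(np.radians(64.7))]); print('well from cap',c1[:2]-.075*d)
print(goto((0.4775,-0.0565,0.092),64.7,s))
E
```

```text
cap [0.50886319 0.01052709 0.0785    ] travel 0.03639038588424441
[ 0.44912997 -0.04170475  0.105     ] [ 0.50673    -0.06918079  0.105     ] 0.06381768008438006 [ 0.47792999 -0.05544277  0.105     ]
[ 0.45950806 -0.02960732  0.105     ]
[ 0.44486189 -0.05833935  0.105     ]
well from cap [ 0.47681135 -0.0572791 ]
(array([ -8. ,   0.5, 122.2]), array([-0.001,  0.   , -0.005]))
```

All the checks agree: 63.8 mm over the buttons, 36.4 mm of dimmer travel, and the well from two sources within 2 mm. Descend and squeeze.

Emit:
send_rows --xyz '[[-4, 0, 5], [-8, 0.5, 15], [-8, 0.5, 32], [-8, 0.5, 50], [-8, 0.5, 68], [-8, 0.5, 85], [-8, 0.5, 100], [-8, 0.5, 112], [-8, 0.5, 119], [-8, 0.5, 122]]' --dr '[[0, 0, -0.005], [0, 0, -0.005], [0, 0, -0.005], [0, 0, -0.005], [0, 0, -0.005], [0, 0, -0.005], [0, 0, -0.005], [0, 0, -0.005], [0, 0, -0.005], [0, 0, -0.005]]'

```text
time: 7.95
position: [0.4772, -0.0555, 0.091]
tool_rot: [-2.651, -1.683, 0.002]
ft_force: [-0.2, 0.4, 0.7]
grip_width: 0.999
grip_force: 0.0
```

Emit:
send_rows --xyz '[[0, 0, 0], [0, 0, 0], [0, 0, 0], [0, 0, 0], [0, 0, 0], [0, 0, 0], [0, 0, 0], [0, 0, 0], [0, 0, 0], [0, 0, 0]]' --dr '[[0, 0, 0], [0, 0, 0], [0, 0, 0], [0, 0, 0], [0, 0, 0], [0, 0, 0], [0, 0, 0], [0, 0, 0], [0, 0, 0], [0, 0, 0]]' --jaw 30 --grip_force 30

```text
time: 8.78
position: [0.4773, -0.0553, 0.0935]
tool_rot: [-2.652, -1.683, 0.003]
ft_force: [-6.2, 2.6, 10.7]
grip_width: 0.568
grip_force: 30.0
```

Opening is about 50 mm, so both catches are in. Lift straight up.

Emit:
send_rows --xyz '[[0, 0, -3], [0, 0, -7], [0, 0, -12], [0, 0, -17], [0, 0, -22], [0, 0, -27], [0, 0, -32], [0, 0, -37], [0, 0, -42], [0, 0, -47]]' --dr '[[0, 0, 0], [0, 0, 0], [0, 0, 0], [0, 0, 0], [0, 0, 0], [0, 0, 0], [0, 0, 0], [0, 0, 0], [0, 0, 0], [0, 0, 0]]'

```text
time: 9.62
position: [0.4781, -0.0558, 0.1401]
tool_rot: [2.652, 1.683, 0.0]
ft_force: [0.2, 0.3, -4.9]
grip_width: 0.567
grip_force: 30.0
```

Free: it carries about 4.9 N, which fits the 0.4 kg pack.

Emit:
send_rows --xyz '[[0, 0, -5], [0, 0, -12], [0, 0, -19], [0, 0, -26], [0, 0, -33], [0, 0, -40], [0, 0, -47], [0, 0, -52], [0, 0, -55], [0, 0, -56]]' --dr '[[0, 0, 0], [0, 0, 0], [0, 0, 0], [0, 0, 0], [0, 0, 0], [0, 0, 0], [0, 0, 0], [0, 0, 0], [0, 0, 0], [0, 0, 0]]'

```text
time: 10.45
position: [0.4783, -0.0558, 0.1962]
tool_rot: [2.652, 1.683, 0.001]
ft_force: [-0.1, 1.0, -5.4]
grip_width: 0.567
grip_force: 30.0
```

Emit:
send_rows --xyz '[[0, 0, 0], [0, 0, 0], [0, 0, 0], [0, 0, 0], [0, 0, 0], [0, 0, 0], [0, 0, 0], [0, 0, 0], [0, 0, 0], [0, 0, 0]]' --dr '[[0, 0, 0], [0, 0, 0], [0, 0, 0], [0, 0, 0], [0, 0, 0], [0, 0, 0], [0, 0, 0], [0, 0, 0], [0, 0, 0], [0, 0, 0]]'

```text
time: 11.28
position: [0.4781, -0.0558, 0.1955]
tool_rot: [2.653, 1.683, -0.0]
ft_force: [-0.8, 0.3, -5.2]
grip_width: 0.567
grip_force: 30.0
```

```bash
python3 - <<'E'
from h import *
a=get_image('scene')[130:240,170:310]; w=get_image('wrist')
cv2.imwrite('pics/end.png',np.hstack([cv2.resize(a,(400,314)),cv2.resize(w,(400,314))])[:,:,::-1])
E
```

```text
(no output)
```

View pics/end.png

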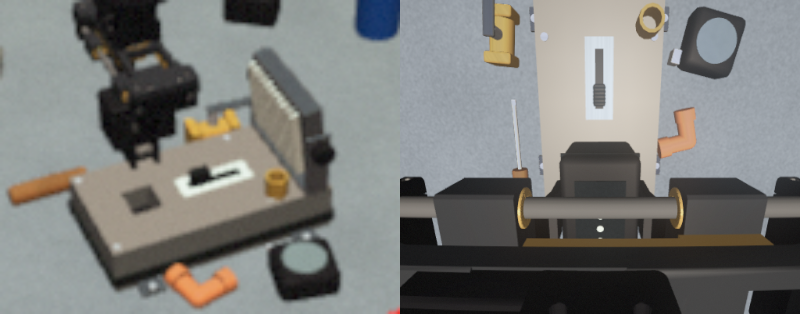

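The pack is out and upright in the gripper at (600,190). The well is empty at (140,198), the dimmer is at its off end, and the loose things are where they were. The stem's end is at about z = 0.128 m.

```bash
python3 -c "
from bench import *
print(close_job())"
```

```text
the job is handed in; nothing more can be done
None
```

I slid the dimmer to its off stop, then squeezed both catches and lifted the pack straight out; the arm is holding it upright and still over the lamp, its stem end about 68 mm above the deck. The job is handed in at about 11 s of the 48 s allowed, but the hand-in returned no verdict.

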